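# Push the gearbox cover home on a display window winder

## Task

Take the cast gearbox cover by its raised boss off the sloping wooden stand and lay it (do not drop it) square into the recess in the top of the window winder's gearbox. Two stiff lift-out pads in the recess hold it proud, so push it down until it is fully home, level and flush with the gearbox's rim all round, and let go of it. Leave the other goods on the counter where they are.

Things in the scene. Friction and masses are not known exactly. Their poses are not given: they have to be found in the camera images.
- cover: bare cast-aluminium cover plate, 140 (x) x 80 (y) x 12 mm, with a bar-shaped boss in the middle of its top: 50 mm along x, 34 mm wide along y, 28 mm high above the plate (its top is 40 mm above the underside). About 0.4 kg. Origin: centre of the underside; z: out of the top face, x: along the length. It starts on the stand, sloping 30 degrees with +x downhill. It fits the recess either way round
- stand: fixed plywood display stand, 165 (x) x 100 (y) mm, about 110 mm high at its high end; its top is a board sloping at 30 degrees, low at its +x end, which is turned away from the robot, and high at its -x end, near the robot, with a lip 10 mm high across the low edge. Origin: centre of its foot on the counter
- stand_face (a point): point in the middle of the stand's sloping board, 66 mm above the counter, where the underside of the cover rests; its axes are those of the stand (not sloped)
- winder: fixed steel window-winder gearbox. Its main block is 175 (x) x 115 (y) mm and 47 mm high with the recess in its top; towards +x the housing goes on to 178 mm from the origin, and a large black knob, 68 mm across, stands there on a spindle, centre 135 mm from the origin along +x, top 115 mm above the counter. Origin: on the counter under the middle of the recess
- recess (a point): middle of the floor of the rectangular recess, which is 145 (x) x 85 (y) mm and 12 mm deep (floor 35 mm, rim 47 mm above the counter), 2.5 mm wider than the cover on every side, with a 3 mm bevel at the mouth. x: along its length, z: up. The cover is home when its underside is on this floor
- lift_near (a joint): stiff lift-out pad, 22 (x) x 50 (y) mm, in the recess floor 50 mm from the middle towards -x: 0 = standing 6 mm above the floor, 0.006 = level with it. It yields to about 6 N and stays where it is pushed
- lift_far (a joint): the same, 50 mm from the middle towards +x (the knob's side)
- glass_disc: bystander: clear glass sample disc lying flat, 90 mm across, 8 mm thick. Origin: centre of the underside
- ceramic_knob: bystander: white ceramic fuse-style knob standing upright, 54 mm across, 56 mm high. Origin: centre of the underside
- corner_bracket: bystander: flat zinc L-bracket, two arms 22 mm wide reaching 79 mm from its corner along +x and +y, 4 mm thick. Origin: in the corner, underside
- casement_stay: bystander: aluminium casement stay, a flat bar 235 mm long along x, up to 40 mm wide, up to 10 mm high. Origin: middle of the bar, underside
- filling_knife: bystander: glazier's filling knife lying flat along x, about 200 mm long, 30 mm high at most. Origin: about its middle
- screwdriver: bystander: screwdriver lying along x, about 200 mm long, 35 mm high at most. Origin: about its middle

How it is judged:
By the outcome, as a careful person would: the job done as asked, in the order asked, and still so for the second after the job is handed in, with the robot touching nothing.
It also fails if it takes over 59 s, if anything falls off the work surface, if the arm or the gripper's body presses on something with over 40 N, if the wrist force passes 120 N, or if a joint passes its speed limit or range.

## Robot

A 6-joint arm with a two-finger parallel gripper is mounted at the origin on the work surface. World frame = base frame: x ahead of the robot, y to its left, z up, the work surface at z = 0. Lengths are in m, angles in rad, forces in N, time in s.
With the tool pointing down it reaches from about 0.425 to 0.925 m from the base axis. Payload 12.5 kg.
Tool frame: the origin (TCP) lies midway between the tips of the shut fingers; the grasp point (between the pads) lies 19 mm behind it; z points along the fingers, y is the direction in which the jaws open and shut (so a half turn about z gives the same grasp; the last joint's range is limited). The gripper opens to 85 mm and grips with 20 to 120 N. Pads are 22 mm wide; open, the fingers measure 114 mm over their backs; the gripper's body (76 mm by 85 mm) begins 54 mm behind the grasp point. The pads swing forward as they close: fully open they stand 13 mm farther back than shut.
Start: joints at [-1.273, 0.491, 1.559, -0, 1.092, -0.106], TCP at [0.246, -0.575, 0.231] pointing down, gripper open.
Joint ranges: [-3.1, 3.1], [-0.84, 2.19], [0.05, 2.79], [-1.13, 4.28], [0.06, 2.93], [-2.69, 2.69]. Speed limits (rad/s): [2.22, 2.22, 2.79, 3.14, 3.14, 3.14].

## Interface

Orientations are given as a 3x3 rotation matrix whose columns are the frame's x, y, z axes.
In Python, from station import bot, grab_frame, calibration gives the robot as it stands. The module is installed in compiled form; this text tells all that it offers.
- The arm moves only by the tool carry_out, never from a script. Its argument "targets" is a list of rows, each a list of 7 numbers: the shift along the tool's x, y, z as a fraction of full scale, then the turn, a rotation vector about the tool's x, y, z as a fraction of full scale, then the opening, from 0 (shut) to 1 (fully open). A call has 1 to 12 rows; each row shifts and turns the pose as measured when the row begins, along the tool's axes as they then stand; what a row does not reach is not made up. Full scale, the value 1, is 500 mm for a shift and 90 degrees for a turn. A row lasts 1/12 s, in which the tool goes at most 41.7 mm and 7.16 degrees, less where a joint would pass 70% of its speed; a pose out of reach is approached as far as the arm can. A call with a number of a shift or a turn outside -1 to 1 is refused whole. A call with a gripper value outside its range is refused whole. The fingers move at their own pace and stop on an object; "force" is the grip in N (left out, the last holds). Time passes only in rows, so rows that do not move let the fingers close. It gives the time, the measured TCP pose, the force and the opening at its end, in the units of the state.
- bot.read_state(): the state, without advancing time (a new reading comes with each control period).
- grab_frame(name): name is "side" or "top"; returns (picture, depth): 480x640x3 uint8, blue, green, red; 480x640 float32, m along the optical axis (not along the pixel's ray), 0 where there is no reading.
- calibration(name): a dict with "camera_matrix" (3x3 intrinsics, pixels), "extrinsics" (4x4, takes a point from world to camera coordinates). Camera axes: x right, y up, looking along -z (the intrinsics and any distortion apply to the point x, -y, -z); pixel columns grow to the right and rows downward; lengths in m; the calibration is good to about 2 mm. A picture is of the moment at which its call begins. calibration takes no time and is no camera call.
- bot.finish_job(): hands the job in, once; it reports no verdict.
The state is a dict: "clock": time; "joints": joint angles; "qd": joint speeds; "joint_torque": joint torques, N m; "tcp_pos": TCP position; "tcp_rot": TCP orientation; "ft_force": force on the tool from outside, world axes, zero at the start; "moment": the same for the moment, N m; "grip_width": opening from 0.0 (shut) to 1.0 (fully open).
Only numpy, scipy, OpenCV 4.12 (cv2) and the standard library are available. Lean on these libraries where they do the work, as an engineer would, in place of code of your own. Each camera call takes 0.05 s, during which the arm holds its last target. There are 200 camera calls.

## Working session

There is one attempt and no reset: what is moved stays moved. The work goes in short steps, Python scripts to look and compute and a tool call to move; the robot and the scene stay as the last step left them, time stands still between calls to the robot, and variables do not carry over. Pictures are saved under pics/ and viewed, about 8 in all and at most 12, crops included, and the job is handed in when it is done.

Besides the shell and the picture viewer there is one more tool, called after "Request:" as name(argument=value, ...), one argument or row to a line, values as JSON. carry_out: Moves the arm, as the interface text tells. Its arguments: {"type":"object","properties":{"targets":{"type":"array"},"force":{"type":"number"}},"required":["targets"]}

```bash
mkdir -p pics; cat > h.py <<'E'
import numpy as np, cv2
from station import bot, grab_frame, calibration
def cloud(name):
    im,d=grab_frame(name); c=calibration(name); K=np.array(c["camera_matrix"]); T=np.array(c["extrinsics"])
    v,u=np.mgrid[:480,:640]
    P=np.stack([(u-K[0,2])/K[0,0]*d,-(v-K[1,2])/K[1,1]*d,-d],-1)
    W=(P-T[:3,3])@T[:3,:3]; W[d==0]=np.nan
    return im,W
E
python3 - <<'E'
from h import *
for n in("top","side"):
    im,W=cloud(n); cv2.imwrite(f"pics/{n}0.png",im); np.save(f"{n}0.npy",W)
    c=calibration(n);print({k:(np.round(v,3).tolist() if k in("camera_matrix","extrinsics") else v) for k,v in c.items()})
s=bot.read_state(); print(s)
E
```

```text
{'camera_matrix': [[545.798, 0.0, 314.476], [0.0, 545.798, 235.895], [0.0, 0.0, 1.0]], 'extrinsics': [[0.022, -1.0, 0.019, -0.014], [0.993, 0.024, 0.116, -0.589], [-0.116, 0.016, 0.993, -1.443], [0.0, 0.0, 0.0, 1.0]]}
{'camera_matrix': [[509.087, 0.0, 319.274], [0.0, 509.087, 242.238], [0.0, 0.0, 1.0]], 'extrinsics': [[-0.846, -0.533, 0.011, 0.484], [0.276, -0.421, 0.864, -0.209], [-0.455, 0.734, 0.503, -1.123], [0.0, 0.0, 0.0, 1.0]]}
{'clock': 0.1, 'joints': array([-1.27257938e+00,  4.91489752e-01,  1.55937053e+00, -1.47147023e-06,
        1.09168535e+00, -1.05609028e-01]), 'qd': array([ 0.00017718, -0.00130236, -0.00230756,  0.00107491,  0.0003839 ,
       -0.00108337]), 'joint_torque': array([ 2.43432230e-03, -6.19448304e+01, -2.62026697e+01, -1.06767029e-04,
        2.92386649e-03, -8.12729979e-06]), 'tcp_pos': array([ 0.24554751, -0.57454207,  0.23079828]), 'tcp_rot': array([[ 9.19564097e-01,  3.92939935e-01, -2.81247134e-04],
       [ 3.92940023e-01, -9.19563652e-01,  9.10526766e-04],
       [ 9.91576862e-05, -9.47800979e-04, -9.99999546e-01]]), 'ft_force': array([-0.35836145, -1.05642597,  0.0964079 ]), 'moment': array([-0.00943883,  0.01163612,  0.01934724]), 'grip_width': 0.9977505918653427}
```

View pics/top0.png

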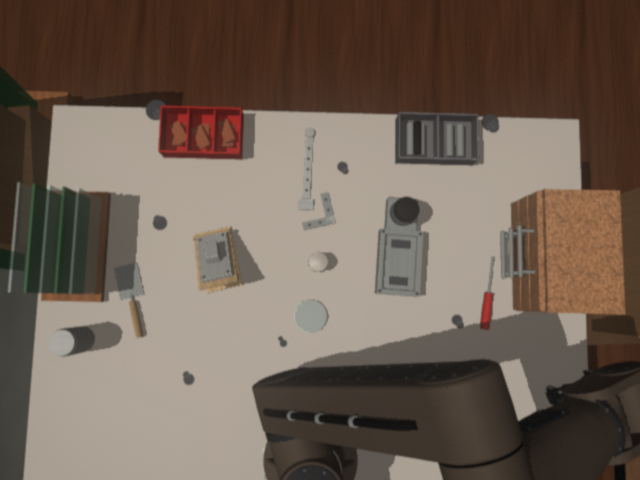

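View pics/side0.png

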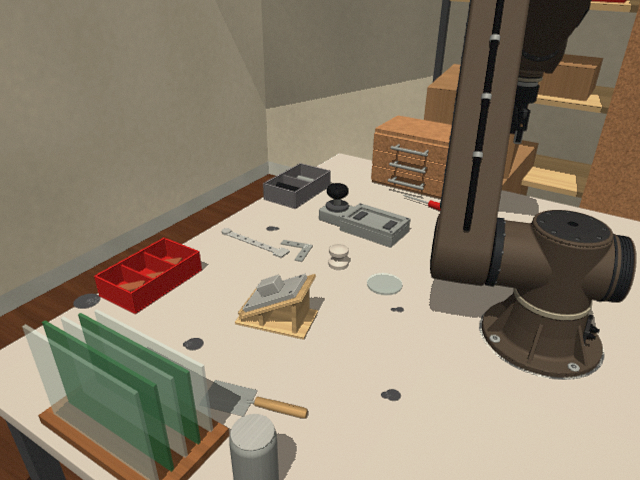

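The top view shows the cover on the stand at about (215,258), boss (212,250), the winder recess at (400,262) with its knob at (405,210), the ceramic knob at (318,261), and the glass disc at (311,316). The side view agrees with it, with the stand at (280,300) and the winder at (370,220).

```bash
cat > m.py <<'E'
from h import *
def rect(P):
    (c,s,a)=cv2.minAreaRect(P.astype(np.float32)); 
    if s[0]<s[1]: s=s[::-1]; a+=90
    return np.round(c,4),np.round(s,4),round(a,1)
im=cv2.imread("pics/top0.png"); W=np.load("top0.npy")
hsv=cv2.cvtColor(im,cv2.COLOR_BGR2HSV).astype(int)
t=W[150:400:40,260:300:40].reshape(-1,3); print("table z",t[:,2].round(4))
# cover
m=np.zeros((480,640),bool); m[225:300,185:250]=1
m&=(hsv[...,1]<60)&(W[...,2]>.03)
P=W[m]; print(len(P))
A=np.c_[P[:,:2],np.ones(len(P))]; w=np.ones(len(P),bool)
for i in range(20):
    k=np.linalg.lstsq(A[w],P[w,2],rcond=None)[0]; r=P[:,2]-A@k; w=abs(r)<(.02 if i<5 else .004)
n=np.r_[-k[:2],1]; n/=np.linalg.norm(n); print("normal",n,"tilt",np.degrees(np.arccos(n[2])),w.sum())
h=(P-np.r_[0,0,k[2]])@n
xd=np.r_[n[:2],0]; xd-=n*(xd@n); xd/=np.linalg.norm(xd); yd=np.cross(n,xd)
for nm,s in(("plate",(abs(h)<.004)),("boss",(h>.024)&(h<.034))):
    q=np.c_[P[s]@xd,P[s]@yd]; c,sz,a=rect(q)
    o=c[0]*xd+c[1]*yd+n*(np.r_[0,0,k[2]]@n+np.median(h[s])); print(nm,s.sum(),c,sz,a,"h",np.median(h[s]),"centre",o, "median",np.median(P[s],0))
print("xd",xd,"yaw",np.degrees(np.arctan2(xd[1],xd[0])))
# winder
m=np.zeros((480,640),bool); m[190:305,365:435]=1
z=W[...,2]
s=m&(abs(z-.047)<.005); s[:232]=0; print("rim",s.sum(),np.median(z[s]),rect(W[s][:,:2]))
s=m&(abs(z-.035)<.004); s[:236]=0;s[292:]=0; print("floor",s.sum(),np.median(z[s]),rect(W[s][:,:2]))
s=m&(z>.1); print("knob",s.sum(),np.median(z[s]),W[s].mean(0))
for nm,b in(("cer",(245,275,303,333)),("disc",(295,335,292,330))):
    s=np.zeros_like(m); s[b[0]:b[1],b[2]:b[3]]=1; s&=z>.004; print(nm,W[s].mean(0),z[s].max())
E
python3 m.py
python3 - <<'E'
import cv2
im=cv2.imread("pics/top0.png")
a=cv2.resize(im[220:300,185:265],(400,400),interpolation=2);b=cv2.resize(im[190:310,350:450],(333,400),interpolation=2)
cv2.imwrite("pics/crop0.png",cv2.hconcat([a,b]))
E
```

```text
table z [-0.0013 -0.0019  0.0005 -0.0007  0.0024 -0.0025  0.264 ]
1426
normal [0.47935021 0.12127985 0.86920341] tilt 29.633797360292423 908
plate 968 [0.4616 0.1253] [0.1435 0.0807] 0.3 h -2.788469044578829e-05 centre [0.52709136 0.26260702 0.07794756] median [0.51316453 0.2565134  0.0864094 ]
boss 199 [0.4624 0.1252] [0.0534 0.0341] 179.9 h 0.028056926401234958 centre [0.54125247 0.26608676 0.10196341] median [0.54055661 0.26565135 0.10319175]
xd [ 0.84265123  0.21319823 -0.49445467] yaw 14.198382407089838
rim 1092 0.04686490986899239 (array([ 0.5223, -0.2295]), array([0.1716, 0.1163]), 177.1)
floor 1112 0.035767143804963306 (array([ 0.5206, -0.2219]), array([0.1529, 0.103 ]), 177.2)
knob 506 0.11258650688821707 [ 0.65711962 -0.23473708  0.11221073]
cer [ 0.52176145 -0.00978832  0.04001396] 0.06385581799460571
disc [0.3761156  0.00646281 0.00878841] 0.017546601186121037
```

View pics/crop0.png

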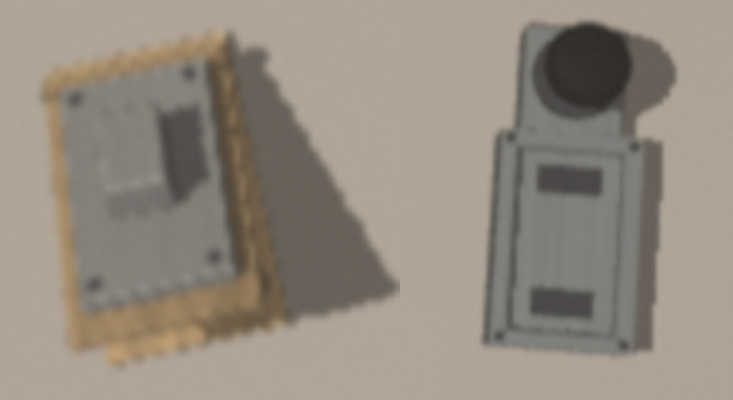

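The cover plate top is at (0.527,0.263,0.078), tilted 29.6° with a yaw of 14°. The winder centre is near (0.522,-0.229) with a yaw of about -3°. Now moving.

```bash
cat > go.py <<'E'
import sys,numpy as np
from scipy.spatial.transform import Rotation as R
from station import bot
def go(p,Rt=None):
    s=bot.read_state(); T=np.array(s["tcp_rot"])
    d=T.T@(np.array(p)-s["tcp_pos"])
    print("t",round(s["clock"],2),"pos",np.round(s["tcp_pos"],4),"shift",np.round(d/.5,4),"rows>=",round(np.linalg.norm(d)/.0417,1))
    if Rt is not None:
        r=R.from_matrix(T.T@Rt).as_rotvec(); print("turn",np.round(r/(np.pi/2),4),"rows>=",round(np.degrees(np.linalg.norm(r))/7.16,1))
    print("F",np.round(s["ft_force"],1),"M",np.round(s["moment"],2),"grip",round(s["grip_width"],3),"q",np.round(s["joints"],2))
def tool(x,n):
    x=np.array(x,float); n=np.array(n)/np.linalg.norm(n); x-=n*(x@n); x/=np.linalg.norm(x)
    return np.c_[x,np.cross(-n,x),-n]
N=np.array([.479,.1213,.8692]); RC=tool([.8427,.2132,-.4945],N)
BOSS=np.array([.5271,.2626,.0779])   # plate-top centre
RW=tool([np.cos(np.radians(-2.9)),np.sin(np.radians(-2.9)),0],[0,0,1])
E
```

Request:
carry_out(
  targets=[
    [0.07,-0.033,-0.014,0,0,0,1],
    [0.07,-0.033,-0.014,0,0,0,1],
    [0.07,-0.033,-0.014,0,0,0,1],
    [0.07,-0.033,-0.014,0,0,0,1],
    [0.07,-0.033,-0.014,0,0,0,1],
    [0.07,-0.033,-0.014,0,0,0,1],
    [0.07,-0.033,-0.014,0,0,0,1],
    [0.07,-0.033,-0.014,0,0,0,1],
    [0.07,-0.033,-0.014,0,0,0,1],
    [0.07,-0.033,-0.014,0,0,0,1],
    [0.07,-0.033,-0.014,0,0,0,1],
    [0.07,-0.033,-0.014,0,0,0,1],
  ],
)

```text
clock: 1.1
tcp_pos: [0.5618, -0.2169, 0.3135]
tcp_rot: [[0.924, 0.382, -0.006], [0.382, -0.924, 0.008], [-0.003, -0.01, -1.0]]
ft_force: [0.4, -0.5, 0.1]
grip_width: 1.004
```

```bash
python3 -c "
from go import *
go(BOSS+.15*N,RC)"
```

```text
t 1.1 pos [ 0.5618 -0.2169  0.3135] shift [ 0.4498 -0.8892  0.2181] rows>= 12.2
turn [ 0.0175 -0.3263  0.0915] rows>= 4.3
F [ 0.4 -0.5  0.1] M [-0.03 -0.05  0.03] grip 1.004 q [-0.48  0.39  1.5   0.    1.26  0.7 ]
```

Request:
carry_out(
  targets=[
    [0.037,-0.074,0,0,0,0,1],
    [0.037,-0.074,0,0,0,0,1],
    [0.037,-0.074,0,0,0,0,1],
    [0.037,-0.074,0,0,0,0,1],
    [0.037,-0.074,0,0,0,0,1],
    [0.037,-0.074,0,0,0,0,1],
    [0.037,-0.074,0,0,0,0,1],
    [0.037,-0.074,0,0,0,0,1],
    [0.037,-0.074,0,0,0,0,1],
    [0.037,-0.074,0,0,0,0,1],
    [0.037,-0.074,0,0,0,0,1],
    [0.037,-0.074,0,0,0,0,1],
  ],
)

```text
clock: 2.1
tcp_pos: [0.5968, 0.2819, 0.3145]
tcp_rot: [[0.924, 0.382, -0.01], [0.382, -0.924, 0.007], [-0.007, -0.011, -1.0]]
ft_force: [0.9, -1.3, -0.2]
grip_width: 1.001
```

Request:
carry_out(
  targets=[
    [0,0,0,0.003,-0.066,0.018,1],
    [0,0,0,0.003,-0.066,0.018,1],
    [0,0,0,0.003,-0.066,0.018,1],
    [0,0,0,0.003,-0.066,0.018,1],
    [0,0,0,0.003,-0.066,0.018,1],
    [0,0,0,0,0,0,1],
  ],
)

```text
clock: 2.6
tcp_pos: [0.5932, 0.2927, 0.313]
tcp_rot: [[0.824, 0.255, -0.506], [0.214, -0.967, -0.139], [-0.525, 0.006, -0.851]]
ft_force: [-0.4, -0.7, -1.3]
grip_width: 1.003
```

```bash
python3 -c "
from go import *
go(BOSS+.10*N,RC)"
```

```text
t 2.6 pos [0.5932 0.2927 0.313 ] shift [0.1179 0.0236 0.2756] rows>= 3.6
turn [0.0065 0.0227 0.0033] rows>= 0.3
F [-0.4 -0.7 -1.3] M [ 0.05 -0.32  0.02] grip 1.003 q [0.34 0.73 0.99 0.04 1.97 1.66]
```

Request:
carry_out(
  targets=[
    [0.02,0.004,0.046,0.0065,0.0227,0.0033,1],
    [0.02,0.004,0.046,0,0,0,1],
    [0.02,0.004,0.046,0,0,0,1],
    [0.02,0.004,0.046,0,0,0,1],
    [0.02,0.004,0.046,0,0,0,1],
    [0.02,0.004,0.046,0,0,0,1],
    [0,0,0,0,0,0,1],
  ],
)

```text
clock: 3.18
tcp_pos: [0.5812, 0.2765, 0.1563]
tcp_rot: [[0.854, 0.252, -0.456], [0.223, -0.968, -0.116], [-0.47, -0.003, -0.883]]
ft_force: [-0.3, -0.7, -0.5]
grip_width: 1.005
```

```bash
python3 - <<'E'
from go import *
go(BOSS+.003*N,RC)
from h import *
im,W=cloud("side"); cv2.imwrite("pics/side1.png",cv2.resize(im[160:360,180:400],(770,700)[:2])[:600])
E
```

```text
t 3.18 pos [0.5812 0.2765 0.1563] shift [-0.0248  0.0002  0.1849] rows>= 2.2
turn [ 0.0003 -0.0174  0.0046] rows>= 0.2
F [-0.3 -0.7 -0.5] M [ 0.02 -0.19 -0.1 ] grip 1.005 q [0.33 0.79 1.27 0.04 1.57 1.63]
```

View pics/side1.png

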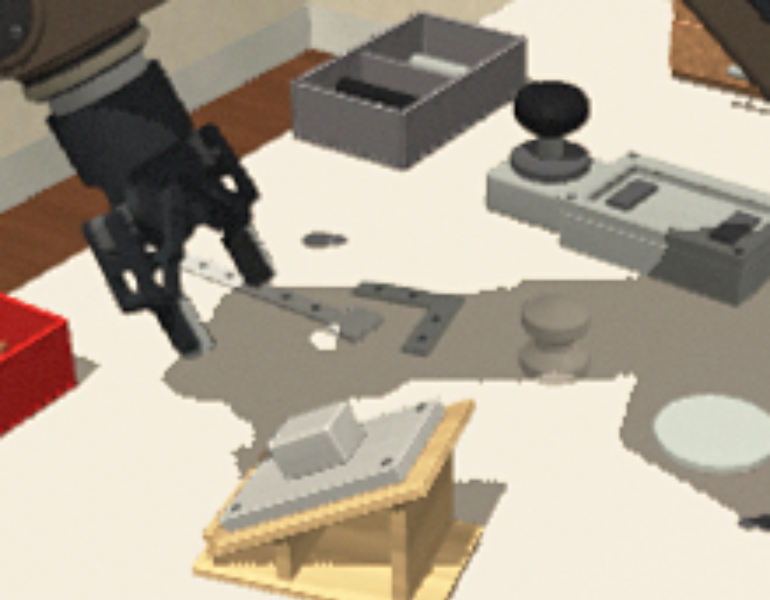

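The open jaws at (190,330) and (260,270) line up over the boss at (320,440), and the approach is clear. Next I correct the orientation and x, then go partway in.

Request:
carry_out(
  targets=[
    [-0.013,0,0.015,0,-0.0174,0.0046,1],
    [-0.012,0,0.03,0,0,0,1],
    [0,0,0.03,0,0,0,1],
    [0,0,0.02,0,0,0,1],
    [0,0,0,0,0,0,1],
  ],
)

```text
clock: 3.65
tcp_pos: [0.5489, 0.2693, 0.1301]
tcp_rot: [[0.849, 0.246, -0.468], [0.216, -0.969, -0.118], [-0.483, -0.001, -0.876]]
ft_force: [-0.5, -0.7, -0.2]
grip_width: 1.0
```

```bash
python3 -c "
from go import *
go(BOSS+.003*N,RC)"
```

```text
t 3.65 pos [0.5489 0.2693 0.1301] shift [0.0105 0.0023 0.1074] rows>= 1.3
turn [-0.0002 -0.0085  0.0005] rows>= 0.1
F [-0.5 -0.7 -0.2] M [ 0.04 -0.17 -0.02] grip 1.0 q [0.33 0.77 1.38 0.04 1.49 1.64]
```

Request:
carry_out(
  targets=[
    [0.007,0.002,0.02,0,-0.008,0,1],
    [0.004,0,0.02,0,0,0,1],
    [0,0,0.02,0,0,0,1],
    [0,0,0.02,0,0,0,1],
    [0,0,0.015,0,0,0,1],
    [0,0,0,0,0,0,1],
  ],
)

```text
clock: 4.15
tcp_pos: [0.531, 0.2639, 0.0843]
tcp_rot: [[0.844, 0.246, -0.476], [0.215, -0.969, -0.12], [-0.491, -0.001, -0.871]]
ft_force: [0.6, 0.1, -0.1]
grip_width: 1.0
```

```bash
python3 -c "
from go import *
go(BOSS+.003*N,RC)"
```

```text
t 4.15 pos [0.531  0.2639 0.0843] shift [-0.0008  0.0005  0.0093] rows>= 0.1
turn [-0.0004 -0.0025  0.0007] rows>= 0.0
F [ 0.6  0.1 -0.1] M [ 0.11 -0.19  0.01] grip 1.0 q [0.33 0.81 1.46 0.04 1.39 1.64]
```

Request:
carry_out(
  targets=[
    [0,0,0.008,0,-0.002,0,1],
    [0,0,0,0,0,0,0.5],
    [0,0,0,0,0,0,0],
    [0,0,0,0,0,0,0],
    [0,0,0,0,0,0,0],
    [0,0,0,0,0,0,0],
    [0,0,0,0,0,0,0],
    [0,0,0,0,0,0,0],
    [0,0,0,0,0,0,0],
    [0,0,0,0,0,0,0],
    [0,0,0,0,0,0,0],
    [0,0,0,0,0,0,0],
  ],
  force=70,
)

```text
clock: 5.15
tcp_pos: [0.53, 0.2637, 0.0807]
tcp_rot: [[0.844, 0.246, -0.477], [0.215, -0.969, -0.12], [-0.492, -0.001, -0.871]]
ft_force: [0.3, 0.3, -1.6]
grip_width: 0.382
```

```bash
python3 -c "
from go import *
go(BOSS+.003*N,RC)"
```

```text
t 5.15 pos [0.53   0.2637 0.0807] shift [-0.0027  0.0007  0.0019] rows>= 0.0
turn [-0.0005 -0.0019  0.0007] rows>= 0.0
F [ 0.3  0.3 -1.6] M [ 0.13 -0.38 -0.01] grip 0.382 q [0.33 0.81 1.46 0.04 1.38 1.64]
```

Gripped: the opening of 0.38 is about 33 mm, close to the 34 mm boss. Lifting along the normal.

Request:
carry_out(
  targets=[
    [0,0,-0.01,0,0,0,0],
    [0,0,-0.02,0,0,0,0],
    [0,0,-0.03,0,0,0,0],
    [0,0,-0.04,0,0,0,0],
    [0,0,-0.05,0,0,0,0],
    [0,0,-0.05,0,0,0,0],
    [0,0,-0.05,0,0,0,0],
    [0,0,-0.04,0,0,0,0],
    [0,0,-0.02,0,0,0,0],
    [0,0,0,0,0,0,0],
  ],
  force=90,
)

```text
clock: 5.98
tcp_pos: [0.6084, 0.283, 0.2266]
tcp_rot: [[0.843, 0.246, -0.478], [0.214, -0.969, -0.121], [-0.493, -0.0, -0.87]]
ft_force: [0.4, -0.1, -2.8]
grip_width: 0.377
```

```bash
python3 - <<'E'
from go import *
go([.53,.2,.28],RW)
from h import *
im,W=cloud("side"); cv2.imwrite("pics/side2.png",cv2.resize(im[160:340,180:400],(733,600)))
E
```

```text
t 5.98 pos [0.6084 0.283  0.2266] shift [-0.2205  0.1223  0.0022] rows>= 3.0
turn [0.049  0.3257 0.1862] rows>= 4.8
F [ 0.4 -0.1 -2.8] M [ 0.13 -0.52  0.03] grip 0.377 q [0.32 0.78 1.09 0.04 1.78 1.64]
```

View pics/side2.png

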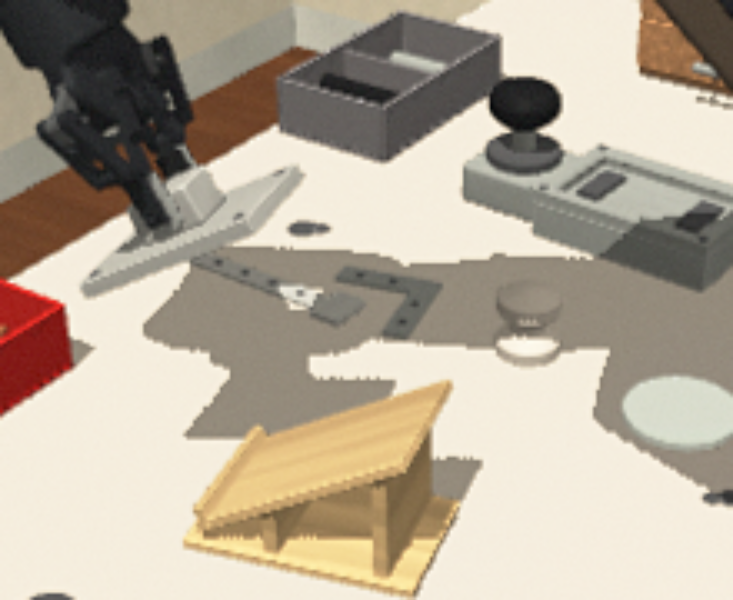

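The cover is held at (190,230) and sits parallel to the jaws. The stand is empty at (330,460). Next I level it.

Request:
carry_out(
  targets=[
    [0,0,-0.02,0.008,0.054,0.031,0],
    [0,0,-0.02,0.008,0.054,0.031,0],
    [0,0,-0.02,0.008,0.054,0.031,0],
    [0,0,-0.02,0.008,0.054,0.031,0],
    [0,0,0,0.008,0.054,0.031,0],
    [0,0,0,0.008,0.054,0.031,0],
    [0,0,0,0,0,0,0],
  ],
)

```text
clock: 6.62
tcp_pos: [0.6196, 0.2846, 0.257]
tcp_rot: [[0.998, -0.064, 0.005], [-0.064, -0.998, -0.002], [0.005, 0.002, -1.0]]
ft_force: [-0.5, -0.2, -2.8]
grip_width: 0.38
```

```bash
python3 - <<'E'
from go import *
go([.5225,-.2295,.22],RW)
E
```

```text
t 6.62 pos [0.6196 0.2846 0.257 ] shift [-0.1282  1.0384  0.0755] rows>= 12.6
turn [ 0.0014 -0.0035 -0.0086] rows>= 0.1
F [-0.5 -0.2 -2.8] M [-0.03  0.07  0.01] grip 0.38 q [ 0.34  0.55  1.38 -0.    1.21  1.97]
```

Request:
carry_out(
  targets=[
    [-0.008,0.05,0,0,0,0,0],
    [-0.008,0.07,0,0,0,0,0],
    [-0.008,0.07,0,0,0,0,0],
    [-0.008,0.07,0,0,0,0,0],
    [-0.008,0.07,0,0,0,0,0],
    [-0.008,0.07,0,0,0,0,0],
    [-0.008,0.07,0,0,0,0,0],
    [-0.008,0.07,0,0,0,0,0],
    [-0.008,0.07,0,0,0,0,0],
    [-0.008,0.07,0,0,0,0,0],
    [-0.008,0.07,0,0,0,0,0],
    [-0.008,0.07,0,0,0,0,0],
  ],
)

```text
clock: 7.62
tcp_pos: [0.5378, -0.1324, 0.2498]
tcp_rot: [[0.998, -0.035, -0.046], [-0.035, -0.999, 0.006], [-0.046, -0.004, -0.999]]
ft_force: [2.0, -0.7, -3.6]
grip_width: 0.377
```

```bash
python3 - <<'E'
from go import *
go([.5225,-.2295,.16],RW)
E
```

```text
t 7.62 pos [ 0.5378 -0.1324  0.2498] shift [-0.0155  0.196   0.1797] rows>= 3.2
turn [-0.0025  0.0293  0.0097] rows>= 0.4
F [ 2.  -0.7 -3.6] M [-0.02 -0.09  0.02] grip 0.377 q [-0.36  0.39  1.68 -0.01  1.11  1.26]
```

Request:
carry_out(
  targets=[
    [-0.003,0.05,0.01,0,0.015,0.005,0],
    [-0.003,0.06,0.01,0,0.014,0.005,0],
    [-0.003,0.045,0.02,0,0,0,0],
    [-0.003,0.03,0.02,0,0,0,0],
    [0,0.01,0.02,0,0,0,0],
    [0,0,0,0,0,0,0],
    [0,0,0,0,0,0,0],
  ],
)

```text
clock: 8.2
tcp_pos: [0.5213, -0.2397, 0.2032]
tcp_rot: [[0.998, -0.051, -0.02], [-0.051, -0.999, 0.018], [-0.021, -0.017, -1.0]]
ft_force: [-0.6, 0.1, -3.6]
grip_width: 0.381
```

```bash
python3 - <<'E'
from go import *
go([.5225,-.2295,.13],RW)
from h import *
for n in("top","side"):
    im,W=cloud(n); cv2.imwrite(f"pics/{n}3.png",im); np.save(f"{n}3.npy",W)
a=cv2.imread("pics/top3.png")[180:320,340:460]; b=cv2.imread("pics/side3.png")[140:270,300:430]
cv2.imwrite("pics/c3.png",cv2.hconcat([cv2.resize(a,(380,443)),cv2.resize(b,(420,443))]))
E
```

```text
t 8.2 pos [ 0.5213 -0.2397  0.2032] shift [ 0.0044 -0.0179  0.1466] rows>= 1.8
turn [-0.011   0.0133 -0.0003] rows>= 0.2
F [-0.6  0.1 -3.6] M [-0.03 -0.03 -0.03] grip 0.381 q [-0.55  0.46  1.7   0.01  1.01  1.07]
```

View pics/c3.png

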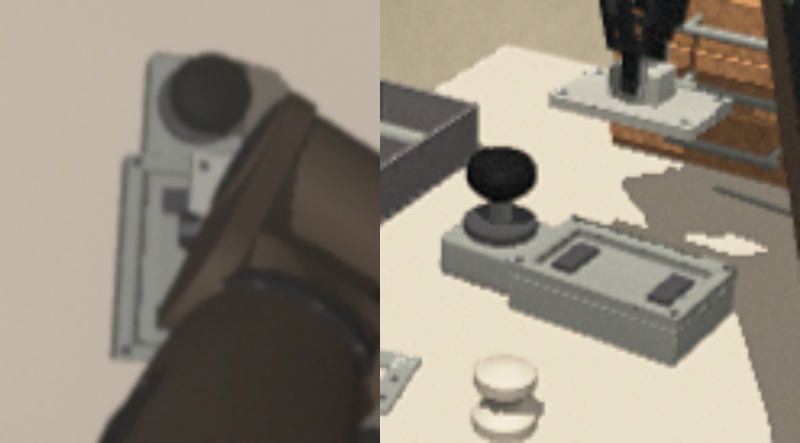

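The side view shows the cover at (640,100) held over the recess at (620,270), with the arm covering much of the top view. I'll measure both in the side cloud so that the calibration error cancels.

```bash
cat > rel.py <<'E'
from h import *; from m import rect
import sys
def meas(tag):
    im=cv2.imread(f"pics/side{tag}.png"); W=np.load(f"side{tag}.npy"); z=W[...,2]
    s=bot.read_state(); p=s["tcp_pos"]
    X,Y=W[...,0],W[...,1]
    def biggest(m):
        n,l,st,_=cv2.connectedComponentsWithStats(m.astype(np.uint8)); return l==1+np.argmax(st[1:,4])
    near=(abs(X-p[0])<.1)&(abs(Y-p[1])<.08)
    c=biggest(near&(abs(z-p[2])<.008)); print("cover",c.sum(),np.median(z[c]),rect(W[c][:,:2]))
    A=np.c_[X[c],Y[c],np.ones(c.sum())]; k=np.linalg.lstsq(A,z[c],rcond=None)[0]; print(" slope x,y",k[:2].round(4))
    return W
if __name__=="__main__":
    W=meas(sys.argv[1]); z=W[...,2]
    W=np.load("side0.npy"); z=W[...,2]; X,Y=W[...,0]-.5225,W[...,1]+.2295
    th=np.radians(-2.9); a=X*np.cos(th)+Y*np.sin(th); b=-X*np.sin(th)+Y*np.cos(th)
    r=(abs(z-.047)<.004)&(abs(b)<.07)&(abs(a)<.1); R=r&(abs(a)<.06)
    print("rim b edges",np.percentile(b[R],[1,99]),"near end a",np.percentile(a[r&(abs(b)<.05)],1),"z",np.median(z[r]))
    f=(abs(z-.035)<.004)&(abs(b)<.05)&(abs(a)<.085); print("floor a",np.percentile(a[f],[1,99]),"b",np.percentile(b[f],[1,99]),np.median(z[f]))
    for lo,hi in((-.05,-.02),(.02,.05)):
        q=r&(b>lo)&(b<hi); h=np.histogram(a[q],np.arange(-.1,.101,.004))[0]; print(h)
    for lo,hi in((-.05,-.02),(.02,.05)):
        q=r&(a>lo)&(a<hi); h=np.histogram(b[q],np.arange(-.07,.071,.004))[0]; print(h)
E
sed -i 's/^im=cv2.imread/if __name__!="__main__": raise_=1\nim=cv2.imread/' m.py; python3 rel.py 3 | tail -12
```

```text
slope x,y [-0.0203  0.0012]
rim b edges [-0.05848655  0.06128793] near end a -0.08872906694142263 z 0.04714259607820695
floor a [-0.06527324  0.07411454] b [-0.04638738  0.02724937] 0.03634159374084953
[0 0 5 6 6 6 2 3 5 4 3 4 4 3 6 3 2 3 4 3 5 5 2 2 4 4 3 3 3 5 5 3 3 4 3 4 1
 4 3 1 3 2 5 8 7 4 5 1 1 0]
[ 0  0  4 10  4  8  3  0  3  1  2  0  0  2  1  1  1  1  2  1  1  1  0  2
  1  1  1  1  2  0  0  2  2  1  1  2  1  0  3  2  1  1  3  9  6  7  4  1
  0  0]
[ 0  0  0  6  4  9  9  6  1  0  0  0  0  1  0  0  0  0  0  0  0  0  1  0
  0  0  0  0  2  6  7 11  8  0  0]
[ 0  0  0  5  2 10 10  5  0  0  0  0  0  1  0  1  1  1  1  0  0  2  0  1
  0  0  0  0  2  6  6 11 10  0  0]
```

```bash
python3 rel.py 3 | grep cover; python3 - <<'E'
from h import *
# where do rays of rim brightness edges fall: profiles across the winder on plane z=.047, both original views
th=np.radians(-2.9); ex=np.r_[np.cos(th),np.sin(th),0]; ey=np.r_[-np.sin(th),np.cos(th),0]; c=np.r_[.5225,-.2295,.047]
for n in("top","side"):
    im=cv2.GaussianBlur(cv2.cvtColor(cv2.imread(f"pics/{n}0.png"),6),(3,3),.6).astype(np.float32)
    k=calibration(n);K=np.array(k["camera_matrix"]);T=np.array(k["extrinsics"])
    def px(P):
        q=P@T[:3,:3].T+T[:3,3]; return K[0,0]*q[:,0]/-q[:,2]+K[0,2], -K[1,1]*q[:,1]/-q[:,2]+K[1,2]
    def prof(e,f,ss,tt):
        out=0
        for t in tt:
            u,v=px(c+np.outer(ss,e)+t*f); out=out+cv2.remap(im,u.astype(np.float32)[None],v.astype(np.float32)[None],1)[0]
        return (out/len(tt)).round().astype(int)
    ss=np.arange(-70,71,2)/1000.; print(n,"b"); p=prof(ey,ex,ss,np.linspace(-.03,.03,13)); print(" ".join(f"{int(s*1000)}:{x}" for s,x in zip(ss,p) if abs(s)>.03))
    ss=np.arange(-100,101,2)/1000.; print(n,"a"); p=prof(ex,ey,ss,np.linspace(-.035,.035,13)); print(" ".join(f"{int(s*1000)}:{x}" for s,x in zip(ss,p) if abs(s)>.06))
E
```

```text
cover 501 0.1999340703179702 (array([ 0.5213, -0.2373]), array([0.1411, 0.0878]), 175.9)
top b
-70:104 -68:99 -66:97 -64:97 -62:99 -60:104 -58:111 -56:119 -54:124 -52:126 -50:126 -48:124 -46:121 -44:116 -42:113 -40:115 -38:121 -36:125 -34:127 -32:127 32:129 34:127 36:124 38:116 40:104 42:98 44:101 46:112 48:121 50:125 52:126 54:123 56:115 58:106 60:104 62:118 64:140 66:156 68:164 70:166
top a
-100:166 -98:166 -96:166 -94:164 -92:161 -90:154 -88:143 -86:133 -84:128 -82:127 -80:126 -78:123 -76:118 -74:113 -72:112 -70:117 -68:122 -66:124 -64:122 -62:116 62:113 64:121 66:124 68:123 70:119 72:115 74:115 76:118 78:122 80:124 82:125 84:125 86:124 88:124 90:124 92:124 94:124 96:123 98:120 100:114
side b
-70:206 -68:204 -66:200 -64:195 -62:188 -60:180 -58:171 -56:164 -54:159 -52:155 -50:153 -48:151 -46:148 -44:144 -42:137 -40:129 -38:119 -36:111 -34:106 -32:105 32:149 34:148 36:148 38:149 40:150 42:150 44:151 46:151 48:150 50:148 52:142 54:134 56:125 58:116 60:108 62:103 64:101 66:102 68:103 70:106
side a
-100:106 -98:99 -96:95 -94:90 -92:86 -90:85 -88:93 -86:111 -84:131 -82:145 -80:152 -78:153 -76:151 -74:146 -72:139 -70:126 -68:110 -66:95 -64:88 -62:87 62:119 64:107 66:96 68:92 70:98 72:112 74:126 76:138 78:145 80:150 82:152 84:153 86:154 88:156 90:157 92:156 94:152 96:143 98:132 100:118
```

Both views put the TCP target at (0.5237,-0.230). The cover's underside is about 16 mm below the TCP, so home should be at a TCP height of about 0.051. Levelling and descending to 0.09.

Request:
carry_out(
  targets=[
    [0.004,-0.01,0,-0.011,0.0133,0,0],
    [0.002,-0.008,0.03,0,0,0,0],
    [0,0,0.04,0,0,0,0],
    [0,0,0.04,0,0,0,0],
    [0,0,0.04,0,0,0,0],
    [0,0,0.03,0,0,0,0],
    [0,0,0.02,0,0,0,0],
    [0,0,0,0,0,0,0],
    [0,0,0,0,0,0,0],
  ],
)

```text
clock: 9.05
tcp_pos: [0.5307, -0.2218, 0.1069]
tcp_rot: [[0.999, -0.037, 0.009], [-0.037, -0.999, -0.004], [0.009, 0.004, -1.0]]
ft_force: [0.3, -0.6, -3.7]
grip_width: 0.381
```

```bash
python3 - <<'E'
from go import *
go([.5237,-.230,.07],RW)
E
```

```text
t 9.05 pos [ 0.5307 -0.2218  0.1069] shift [-0.0141  0.0166  0.0737] rows>= 0.9
turn [ 0.0022 -0.0059  0.0088] rows>= 0.1
F [ 0.3 -0.6 -3.7] M [-0.06 -0.04  0.01] grip 0.381 q [-0.51  0.57  1.81  0.    0.75  1.1 ]
```

Request:
carry_out(
  targets=[
    [-0.007,0.008,0,0.001,-0.003,0.006,0],
    [0,0,0.01,0,0,0,0],
    [0,0,0,0,0,0,0],
    [0,0,0,0,0,0,0],
  ],
)

```text
clock: 9.38
tcp_pos: [0.5281, -0.2261, 0.1047]
tcp_rot: [[0.999, -0.046, 0.008], [-0.046, -0.999, -0.004], [0.008, 0.004, -1.0]]
ft_force: [0.4, -0.2, -2.9]
grip_width: 0.383
```

```bash
python3 - <<'E'
from go import *
go([.5237,-.230,.07],RW)
E
```

```text
t 9.38 pos [ 0.5281 -0.2261  0.1047] shift [-0.009   0.0079  0.0694] rows>= 0.8
turn [ 0.0024 -0.0052  0.0029] rows>= 0.1
F [ 0.4 -0.2 -2.9] M [0.02 0.03 0.01] grip 0.383 q [-0.52  0.57  1.81  0.    0.74  1.1 ]
```

Request:
carry_out(
  targets=[
    [-0.006,0.006,0.015,0.003,-0.008,0.004,0],
    [-0.006,0.006,0.015,0,0,0,0],
    [0,0,0.02,0,0,0,0],
    [0,0,0.01,0,0,0,0],
    [0,0,0,0,0,0,0],
    [0,0,0,0,0,0,0],
  ],
)

```text
clock: 9.88
tcp_pos: [0.5209, -0.233, 0.0716]
tcp_rot: [[0.999, -0.054, -0.005], [-0.054, -0.999, 0.002], [-0.005, -0.001, -1.0]]
ft_force: [0.4, 0.6, -3.5]
grip_width: 0.377
```

```bash
python3 - <<'E'
from go import *
go([.5237,-.230,.07],RW)
E
```

```text
t 9.88 pos [ 0.5209 -0.233   0.0716] shift [ 0.0053 -0.0063  0.0033] rows>= 0.1
turn [-0.0008  0.0035 -0.0022] rows>= 0.1
F [ 0.4  0.6 -3.5] M [-0.01  0.01 -0.02] grip 0.377 q [-0.54  0.62  1.84 -0.    0.69  1.09]
```

Request:
carry_out(
  targets=[
    [0.008,-0.01,0,-0.001,0.005,-0.003,0],
    [0,0,0,0,0,0,0],
    [0,0,0,0,0,0,0],
  ],
)

```text
clock: 10.13
tcp_pos: [0.5257, -0.2277, 0.0715]
tcp_rot: [[0.999, -0.049, 0.003], [-0.049, -0.999, -0.0], [0.003, 0.0, -1.0]]
ft_force: [0.2, -0.2, -2.8]
grip_width: 0.377
```

```bash
python3 - <<'E'
from go import *
go([.5237,-.230,.06],RW)
from h import *
im,W=cloud("side"); cv2.imwrite("pics/side4.png",im); np.save("side4.npy",W)
cv2.imwrite("pics/c4.png",cv2.resize(im[170:260,310:420],(733,600),interpolation=2))
E
```

```text
t 10.13 pos [ 0.5257 -0.2277  0.0715] shift [-0.0039  0.0048  0.0229] rows>= 0.3
turn [ 0.0002 -0.0019  0.0011] rows>= 0.0
F [ 0.2 -0.2 -2.8] M [0.02 0.04 0.02] grip 0.377 q [-0.52  0.62  1.84  0.    0.68  1.09]
```

View pics/c4.png

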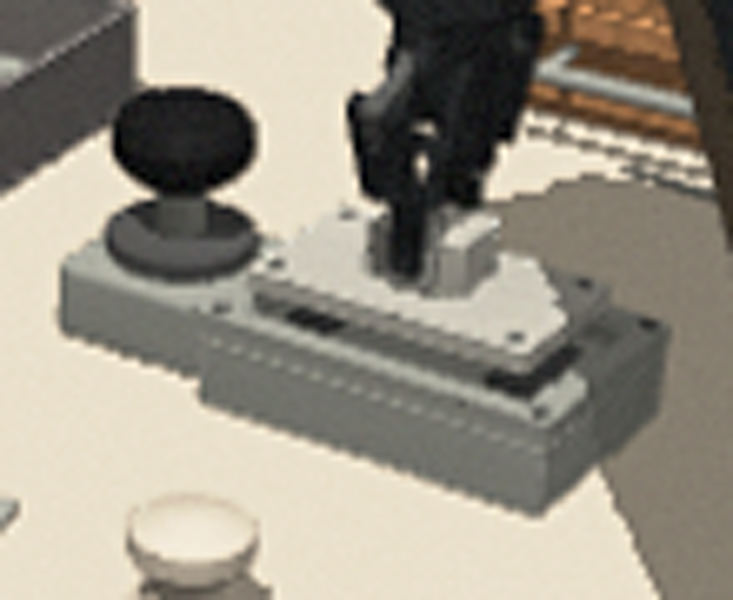

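The cover at (420,290) hovers level, about 9 mm over the recess with no visible offset. I trim 2 mm and lower gently until it rests on the pads.

Request:
carry_out(
  targets=[
    [-0.003,0.0035,0,0,0,0,0],
    [0,0,0,0,0,0,0],
    [0,0,0,0,0,0,0],
  ],
)

```text
clock: 10.43
tcp_pos: [0.5244, -0.2294, 0.0722]
tcp_rot: [[0.999, -0.048, 0.004], [-0.048, -0.999, -0.001], [0.004, 0.001, -1.0]]
ft_force: [-1.1, -0.2, -2.5]
grip_width: 0.379
```

```bash
python3 - <<'E'
from go import *
go([.5237,-.230,.06],RW)
E
```

```text
t 10.43 pos [ 0.5244 -0.2294  0.0722] shift [-0.0013  0.0013  0.0243] rows>= 0.3
turn [ 0.0005 -0.0026  0.0015] rows>= 0.0
F [-1.1 -0.2 -2.5] M [-0.01  0.02  0.03] grip 0.379 q [-0.53  0.62  1.84  0.    0.68  1.09]
```

Request:
carry_out(
  targets=[
    [-0.001,0.001,0.005,0,-0.003,0.001,0],
    [0,0,0.005,0,0,0,0],
    [0,0,0.005,0,0,0,0],
    [0,0,0.005,0,0,0,0],
    [0,0,0,0,0,0,0],
  ],
)

```text
clock: 10.85
tcp_pos: [0.5237, -0.2302, 0.0614]
tcp_rot: [[0.999, -0.05, -0.001], [-0.05, -0.999, -0.001], [-0.001, 0.001, -1.0]]
ft_force: [-1.1, 0.8, -3.4]
grip_width: 0.378
```

```bash
python3 - <<'E'
from go import *
go([.5237,-.230,.06],RW)
E
```

```text
t 10.85 pos [ 0.5237 -0.2302  0.0614] shift [-0.0001 -0.0004  0.0027] rows>= 0.0
turn [0.0007 0.0004 0.0001] rows>= 0.0
F [-1.1  0.8 -3.4] M [-0.02  0.03  0.02] grip 0.378 q [-0.53  0.64  1.84 -0.    0.66  1.09]
```

Request:
carry_out(
  targets=[
    [0,0,0.004,0,0,0,0],
    [0,0,0.004,0,0,0,0],
    [0,0,0,0,0,0,0],
  ],
)

```text
clock: 11.1
tcp_pos: [0.5237, -0.2299, 0.0572]
tcp_rot: [[0.999, -0.051, -0.001], [-0.051, -0.999, -0.0], [-0.001, 0.001, -1.0]]
ft_force: [-2.2, 0.4, -0.9]
grip_width: 0.379
```

Request:
carry_out(
  targets=[
    [0,0,0.003,0,0,0,0],
    [0,0,0.003,0,0,0,0],
    [0,0,0,0,0,0,0],
  ],
)

```text
clock: 11.35
tcp_pos: [0.5237, -0.2299, 0.0554]
tcp_rot: [[0.999, -0.051, -0.0], [-0.051, -0.999, -0.001], [0.0, 0.001, -1.0]]
ft_force: [-0.0, 1.1, -3.6]
grip_width: 0.378
```

```bash
python3 - <<'E'
from go import *
go([.5237,-.230,.051],RW)
E
```

```text
t 11.35 pos [ 0.5237 -0.2299  0.0554] shift [-0.      0.0002  0.0087] rows>= 0.1
turn [ 0.0005 -0.     -0.0005] rows>= 0.0
F [-0.   1.1 -3.6] M [ 0.14  0.02 -0.06] grip 0.378 q [-0.53  0.65  1.85 -0.    0.65  1.09]
```

It is in the recess with no jam. Now pressing down.

Request:
carry_out(
  targets=[
    [0,0,0.004,0,0,0,0],
    [0,0,0.004,0,0,0,0],
    [0,0,0.004,0,0,0,0],
  ],
  force=110,
)

```text
clock: 11.6
tcp_pos: [0.5236, -0.2299, 0.0515]
tcp_rot: [[0.999, -0.051, 0.001], [-0.051, -0.999, -0.001], [0.001, 0.001, -1.0]]
ft_force: [-10.0, 1.1, 35.8]
grip_width: 0.374
```

Request:
carry_out(
  targets=[
    [0,0,0.006,0,0,0,0],
    [0,0,0.006,0,0,0,0],
  ],
)

```text
clock: 11.77
tcp_pos: [0.5236, -0.23, 0.0514]
tcp_rot: [[0.999, -0.052, 0.003], [-0.052, -0.999, -0.002], [0.003, 0.002, -1.0]]
ft_force: [-13.0, 6.9, 41.8]
grip_width: 0.373
```

```bash
python3 - <<'E'
from go import *
go([.5237,-.230,.051],RW)
E
```

```text
t 11.77 pos [ 0.5236 -0.23    0.0514] shift [0.0002 0.     0.0009] rows>= 0.0
turn [ 0.0015 -0.002  -0.0008] rows>= 0.0
F [-13.    6.9  41.8] M [ 2.02  1.81 -0.03] grip 0.373 q [-0.53  0.65  1.85 -0.    0.63  1.09]
```

It stopped hard at 0.0514 with 42 N, which matches the expected home height of 0.051. Relaxing, releasing, and backing off.

Request:
carry_out(
  targets=[
    [0,0,0,0,0,0,0],
    [0,0,0,0,0,0,0],
    [0,0,0,0,0,0,0.6],
    [0,0,0,0,0,0,0.8],
    [0,0,0,0,0,0,0.8],
    [0,0,0,0,0,0,0.8],
    [0,0,0,0,0,0,0.8],
    [0,0,0,0,0,0,0.8],
  ],
)

```text
clock: 12.43
tcp_pos: [0.5246, -0.2307, 0.0521]
tcp_rot: [[0.999, -0.051, 0.006], [-0.051, -0.999, -0.005], [0.006, 0.004, -1.0]]
ft_force: [0.8, -0.0, 0.0]
grip_width: 0.8
```

Request:
carry_out(
  targets=[
    [0,0,-0.01,0,0,0,0.8],
    [0,0,-0.02,0,0,0,0.8],
    [0,0,-0.04,0,0,0,0.8],
    [0,0,-0.05,0,0,0,0.8],
    [0,0,-0.06,0,0,0,0.8],
    [0,0,-0.06,0,0,0,0.8],
    [0,0,-0.06,0,0,0,0.8],
    [0,0,-0.03,0,0,0,0.8],
    [0,0,0,0,0,0,0.8],
  ],
)

```text
clock: 13.18
tcp_pos: [0.5227, -0.2295, 0.2298]
tcp_rot: [[0.999, -0.051, 0.005], [-0.051, -0.999, -0.004], [0.006, 0.004, -1.0]]
ft_force: [-0.3, 0.1, 0.5]
grip_width: 0.801
```

```bash
python3 - <<'E'
from go import *
go([.5237,-.230,.2],RW)
from h import *
im,W=cloud("side"); cv2.imwrite("pics/side5.png",im); np.save("side5.npy",W)
cv2.imwrite("pics/c5.png",cv2.resize(im[170:260,310:420],(733,600),interpolation=2))
X,Y,z=W[...,0]-.523,W[...,1]+.230,W[...,2]
th=np.radians(-2.9); a=X*np.cos(th)+Y*np.sin(th); b=-X*np.sin(th)+Y*np.cos(th)
i=(abs(a)<.066)&(abs(b)<.036)&(abs(z-.047)<.02)&((abs(a)>.032)|(abs(b)>.024))
r=(abs(a)<.084)&(abs(b)<.055)&((abs(a)>.076)|(abs(b)>.046))&(abs(z-.047)<.01)
for n,m in(("plate",i),("rim",r)):
    k=np.linalg.lstsq(np.c_[a[m],b[m],np.ones(m.sum())],z[m],rcond=None)[0]; print(n,m.sum(),np.median(z[m]),k)
for n,m in(("near",i&(a<-.035)),("far",i&(a>.035)),("left",i&(b>.024)),("right",i&(b<-.024))): print(n,m.sum(),np.median(z[m]))
E
```

```text
t 13.18 pos [ 0.5227 -0.2295  0.2298] shift [0.0016 0.0006 0.0596] rows>= 0.7
turn [ 0.0025 -0.0036 -0.0004] rows>= 0.1
F [-0.3  0.1  0.5] M [ 0.   -0.02  0.03] grip 0.801 q [-0.53  0.41  1.7  -0.    1.02  1.09]
plate 302 0.04781555735760355 [ 0.00120046 -0.01222729  0.04778219]
rim 204 0.048103004227476015 [-0.0008304  -0.00933487  0.04778761]
near 135 0.047818697441442425
far 100 0.04790881210942455
left 103 0.04757129940539619
right 35 0.04807886889559732
```

View pics/c5.png

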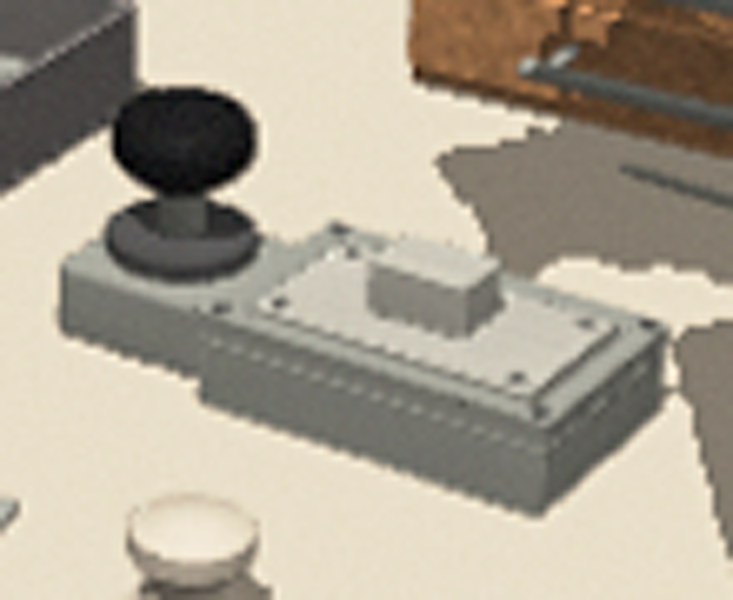

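Plate and rim agree to about 0.3 mm. The cover at (430,310) sits square with an even gap all round. To be sure both pads are fully down, I'll press the middle of the boss once with the shut fingers.

Request:
carry_out(
  targets=[
    [0,0,0.04,0,-0.003,0,0],
    [0,0,0.06,0,0,0,0],
    [0,0,0.06,0,0,0,0],
    [0,0,0.05,0,0,0,0],
    [0,0,0.02,0,0,0,0],
    [0,0,0,0,0,0,0],
    [0,0,0,0,0,0,0],
    [0,0,0,0,0,0,0],
    [0,0,0,0,0,0,0],
  ],
  force=40,
)

```text
clock: 13.98
tcp_pos: [0.5203, -0.2285, 0.1069]
tcp_rot: [[0.999, -0.051, -0.003], [-0.051, -0.999, -0.002], [-0.003, 0.002, -1.0]]
ft_force: [1.0, -0.3, 0.6]
grip_width: 0.0
```

```bash
python3 - <<'E'
from go import *
go([.5225,-.230,.078],RW)
E
```

```text
t 13.98 pos [ 0.5203 -0.2285  0.1069] shift [0.0047 0.0026 0.0578] rows>= 0.7
turn [ 0.0014  0.0017 -0.0003] rows>= 0.0
F [ 1.  -0.3  0.6] M [ 0.04 -0.    0.02] grip 0.0 q [-0.53  0.57  1.82 -0.    0.75  1.1 ]
```

Request:
carry_out(
  targets=[
    [0.004,0.002,0.015,0,0,0,0],
    [0,0,0.015,0,0,0,0],
    [0,0,0.015,0,0,0,0],
    [0,0,0.004,0,0,0,0],
    [0,0,0,0,0,0,0],
    [0,0,0,0,0,0,0],
  ],
)

```text
clock: 14.48
tcp_pos: [0.5232, -0.2302, 0.0821]
tcp_rot: [[0.999, -0.051, 0.001], [-0.051, -0.999, -0.004], [0.001, 0.004, -1.0]]
ft_force: [-0.3, -0.4, 1.6]
grip_width: -0.001
```

Request:
carry_out(
  targets=[
    [0,0,0.003,0,0,0,0],
    [0,0,0.003,0,0,0,0],
    [0,0,0.003,0,0,0,0],
  ],
)

```text
clock: 14.73
tcp_pos: [0.5235, -0.2304, 0.0778]
tcp_rot: [[0.999, -0.051, 0.002], [-0.051, -0.999, -0.005], [0.002, 0.005, -1.0]]
ft_force: [0.6, -0.4, -0.6]
grip_width: 0.003
```

Request:
carry_out(
  targets=[
    [0,0,0.003,0,0,0,0],
    [0,0,0.003,0,0,0,0],
  ],
)

```text
clock: 14.9
tcp_pos: [0.5236, -0.2305, 0.0749]
tcp_rot: [[0.999, -0.051, 0.002], [-0.051, -0.999, -0.005], [0.002, 0.005, -1.0]]
ft_force: [-7.9, 3.7, 31.1]
grip_width: 0.0
```

Request:
carry_out(
  targets=[
    [0,0,0.004,0,0,0,0],
    [0,0,0.004,0,0,0,0],
  ],
)

```text
clock: 15.07
tcp_pos: [0.5236, -0.2305, 0.075]
tcp_rot: [[0.999, -0.051, 0.003], [-0.051, -0.999, -0.006], [0.004, 0.006, -1.0]]
ft_force: [-9.4, 4.8, 28.7]
grip_width: 0.001
```

The boss top is at 0.0750, exactly the home height, at about 30 N. Retreating.

Request:
carry_out(
  targets=[
    [0,0,-0.01,0,0,0,0],
    [0,0,-0.03,0,0,0,0],
    [0,0,-0.06,0,0,0,0],
    [0,0,-0.06,0,0,0,0],
    [0,0,-0.06,0,0,0,0],
    [0,0,-0.06,0,0,0,0],
    [0,0,-0.04,0,0,0,0],
    [0,0,-0.02,0,0,0,0],
    [0,0,0,0,0,0,0],
    [0,0,0,0,0,0,0],
  ],
)

```text
clock: 15.9
tcp_pos: [0.5223, -0.229, 0.2541]
tcp_rot: [[0.999, -0.051, 0.004], [-0.051, -0.999, -0.006], [0.005, 0.006, -1.0]]
ft_force: [0.5, 0.2, -0.3]
grip_width: 0.004
```

```bash
python3 - <<'E'
from go import *
go([.5237,-.230,.2],RW)
from h import *
im,W=cloud("side"); im0=cv2.imread("pics/side0.png")
cv2.imwrite("pics/c6.png",im)
X,Y,z=W[...,0]-.523,W[...,1]+.230,W[...,2]
th=np.radians(-2.9); a=X*np.cos(th)+Y*np.sin(th); b=-X*np.sin(th)+Y*np.cos(th)
i=(abs(a)<.066)&(abs(b)<.036)&(abs(z-.047)<.02)&((abs(a)>.032)|(abs(b)>.024))
for n,m in(("near",i&(a<-.035)),("far",i&(a>.035)),("left",i&(b>.024)),("right",i&(b<-.024))): print(n,m.sum(),np.median(z[m]))
E
```

```text
t 15.9 pos [ 0.5223 -0.229   0.2541] shift [0.0023 0.0012 0.1082] rows>= 1.3
turn [ 0.004  -0.0029 -0.    ] rows>= 0.1
F [ 0.5  0.2 -0.3] M [-0.03  0.01  0.02] grip 0.004 q [-0.53  0.39  1.67 -0.    1.08  1.1 ]
near 127 0.04791664763651708
far 102 0.048146822547649085
left 104 0.048224858393769
right 43 0.04803456057230425
```

View pics/c6.png

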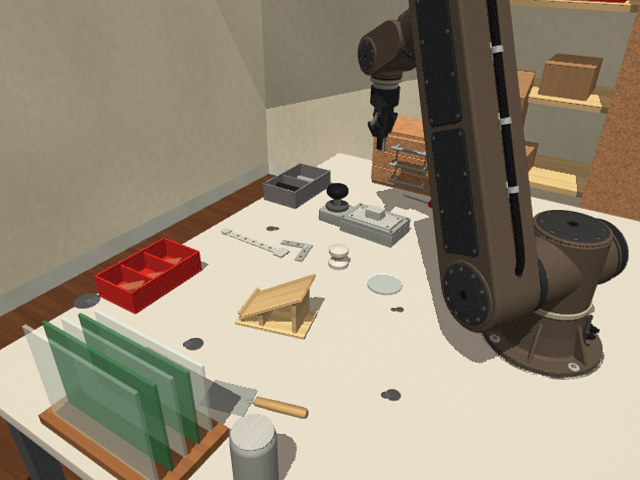

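The cover is in the winder at (375,218), the bystanders in view are where they were, and the arm is clear of everything.

```bash
python3 -c "
from station import bot
print(bot.finish_job())"
```

```text
the job is handed in; nothing more can be done
None
```

The cover is off the stand and seated in the winder's recess, pressed fully home and released. I handed the job in at about 16 s.

- **Seating:** I laid it in gripped by its boss and pressed it down. It stopped hard at 42 N, 0.4 mm above the expected home height. I then let go and pressed the middle of the boss with the shut fingers at about 30 N. That put the boss top at 75.0 mm, which is the home height.
- **Flush and level:** In the last depth reading all four sides of the plate agreed within about 0.3 mm, between 47.9 and 48.2 mm. The rim read 48.1 mm in the reading before, so both sit about 1 mm above the nominal 47 mm.
- **Bystanders:** In the side view the other goods look unmoved. The arm hides most of the screwdriver from that camera, so I could not check it. The arm never went near it.

No check failed. The side and top cameras differed by 1–2 mm on where the recess centre was. I aimed between them, and the cover went in without jamming.

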